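Snap a river logger into its download dock

ROBOT

A 7-joint arm with a two-finger parallel gripper is mounted at the origin on the work surface. World frame = base frame: x ahead of the robot, y to its left, z up, the work surface at z = 0. Lengths are in m, angles in rad, forces in N, time in s.
With the tool pointing down it reaches from about 0.4 to 0.85 m from the base axis. Payload 10.4 kg.
Tool frame: the origin (TCP) lies midway between the tips of the shut fingers; the grasp point (between the pads) lies 19 mm behind it (ctrl.hold_point_z is the distance from the TCP to the grasp point, in m); z points along the fingers, y is the line along which they close (so a half turn about z gives the same grasp; the last joint's range is limited). The gripper opens to 87 mm and grips with 3 to 60 N. Pads are 19 mm wide; open, the fingers measure 117 mm over their backs; the gripper's body (75 mm by 190 mm) begins 51 mm behind the grasp point.
Start: joints at [-1.272, 0.332, -0.065, 1.46, 0.022, 1.35, -0.088], TCP at [0.198, 0.593, 0.223] pointing down, gripper open.
Joint ranges: [-2.6, 2.6], [-0.5, 2.12], [-1.47, 1.34], [0.16, 2.42], [-1.27, 4.41], [0.06, 2.06], [-2.6, 2.6]. Speed limits (rad/s): [2.22, 2.22, 2.79, 2.79, 3.14, 3.14, 3.14].

INTERFACE

Orientations are given as a unit quaternion [x, y, z, w].
In Python, from station import ctrl gives the robot as it stands. The module is installed in compiled form; this text tells all that it offers.
- The arm moves only by the tool jog_arm, never from a script. Its argument "moves" is a list that holds one entry, the list of rows, each a list of 7 numbers: the turn, a rotation vector about the tool's x, y, z as a fraction of full scale, then the shift along the tool's x, y, z as a fraction of full scale, then the opening, from -1 (shut) to 1 (fully open). A call has 1 to 10 rows; each row shifts and turns the commanded pose from where the row before left it, along the tool's axes as they then stand; what a row does not reach is not made up. Full scale, the value 1, is 25 mm for a shift and 360 degrees for a turn. A row lasts 1/8 s, in which the tool goes at most 62.5 mm and 10.7 degrees, less where a joint would pass 70% of its speed; a pose out of reach is approached as far as the arm can. A call with a number of a shift or a turn outside -1 to 1 is refused whole. A call with a gripper value outside its range is refused whole. The fingers move at their own pace and stop on an object; "newtons" is the grip in N (left out, the last holds). Time passes only in rows, so rows that do not move let the fingers close. It gives the time, the measured TCP pose, the force, the opening and the grip force at its end, in the units of the state.
- ctrl.observe(): the state, without advancing time (a new reading comes with each control period).
- ctrl.grab_frame(name): name is "scene" or "top"; returns the picture (400x640x3 uint8, blue, green, red); there is no depth.
- ctrl.calibration(name): a dict with "fov_y" (degrees; the focal length in pixels is half the picture's height over the tangent of half this angle, whatever the lens; pixels are square), "cx", "cy" (the principal point, pixels), "xyz" and "orientation" of the camera in the world. Camera axes: x right, y up, looking along -z (the intrinsics and any distortion apply to the point x, -y, -z); pixel columns grow to the right and rows downward; lengths in m; the calibration is good to about 2 mm. A picture is of the moment at which its call begins. calibration takes no time and is no camera call.
- ctrl.hand_in(): hands the job in; it is judged then, once.
Trained networks look in the newest picture that a camera, given by its name, has taken for a name from the list of things; names that differ only in an ending like _2 or _b are one class to them, and where a whole thing is asked for, a point or a joint stands for the part that bears it (a point fixed in the world has none). Each returns a list of dicts, best first, with "p" (0 to 1); they miss things now and then, are a little off and sometimes report something else, mostly with a low value. They report only what shows in the picture. A call takes as long as a camera call. They do not tell look-alikes from the thing itself.
- ctrl.search_frame(thing, camera): "point" ([x, y, z] in m, in world coordinates, good to about 4 mm: the middle of the surface that is visible of it).
- ctrl.masks_of(thing, camera): "region" (400x640 bool, what is visible of it).
The state is a dict: "t": time; "joint_positions": joint angles; "dq": joint speeds; "effort": joint torques, N m; "eef_pos": TCP position; "tool_rot": TCP orientation; "ft_force": force on the tool from outside, world axes, zero at the start; "wrist_torque": the same for the moment, N m; "gripper_width": opening from 0.0 (shut) to 1.0 (fully open); "finger_force": force on a finger pad.
Only numpy, scipy, OpenCV 4.12 (cv2) and the standard library are available. Lean on these libraries where they do the work, as an engineer would, in place of code of your own. Each camera call takes 0.05 s, during which the arm holds its last target. There are 200 camera calls.

TASK

Pick up the white river logger from the blue mat and press it straight down between the two spring clips of the download dock, its orange end at the dock's orange-striped end, until both clips snap closed over its chamfered noses and it sits fully home. The dock rides on soft rubber mounts that give way under the push: keep pressing slowly until you feel it snap, stop pushing at once, and never drive the mounts down to their stops. Let go, and leave the jar, the sample bottle and the screw cap alone.

Things in the scene. Friction and masses are not known exactly. Their poses are not given: they have to be found in the camera images.
- logger: Loose white data logger, black band round its middle, 110 to 225 g: block 90 long (x), 30 wide (y), 26 high (z); each end has a full-width wedge nose, chamfered 45 degrees above and below to an edge at mid-height, 116 mm over both edges. Nose at +x orange, at -x black. Origin: centre of its underside; z up. Lies upright on the blue mat. Grip it across the 30 mm, at the middle.
- logger_orange_tip (a point): Edge of the logger's orange nose: 58 mm along +x and 13 mm up from the logger's origin.
- dock: Fixed grey base, 170 x 85 x 22 mm, origin at the centre of its underside on the table, z up, x along its length to the orange-striped end. On four soft rubber mounts it carries the white cradle: a plate 150 x 75 mm, top 60 mm above the table, orange stripe at +x, black at -x, a steel spring clip at each end, and two saddles 12 mm high at x = +-37 mm (10 mm long).
- seat (a point): Centre of the seat on the saddle tops, 72 mm above the table, moving down with the cradle; x to the orange stripe, z up. A logger fully home has its origin here within about 1 mm. Cheeks on the saddles, 34 mm apart, rise 10 mm above the seat, then flare out for 9 mm more. Between the saddles (64 mm) the plate is clear, 12 mm below the seat: room for fingers beside the logger.
- cradle (a joint): How far the cradle is pushed down on its mounts (m): 0 unloaded; hard stops at 0.027, so keep it under 0.024. The mounts yield about 1 mm per 0.8 N after the first 1 to 2 N and are sluggish: push at 10 mm/s or slower. They sink so far under the clips' resistance that the snap comes well below the height first measured for home. With the logger home, never press it down past 0.018.
- clip_orange (a joint): Spring clip at the +x end (rad): 0 closed, grows as it is spread outwards. Its lip is a round steel bar, 6 mm thick, 24 mm wide, centred 19 mm above and 55.5 mm along x from the seat. The logger's lower chamfers meet both lips about 13 mm above home and must spread them, up to 0.18, not always evenly. Closed over a logger it reads below 0.14.
- clip_black (a joint): The same clip mirrored, at the -x end. Spreading both clips takes a push of some 11 to 18 N in all, depending on friction; one may lead; then they snap in over the upper chamfers and hold the logger on the saddles, the push felt falls sharply, by 5 N or more, and the cradle springs up again.
- mat: Fixed blue plastic mat, 170 x 100 x 3 mm, origin at the centre of its underside; the logger lies on it.
- jar: Bystander: small closed glass jar, 48 mm diameter, 55 mm high, origin under its centre.
- bottle: Bystander: white sample bottle, 76 mm diameter, 150 mm high, origin under its centre.
- cap: Bystander: white screw cap, 60 mm diameter, 18 mm high, origin under its centre.
There are look-alikes about, which are no part of the job. What is shaped like the logger but brown, purple or red is not meant.

How it is judged:
On the way, in this order (a step that is already met when the one before it is completed fails the run):
1. the logger is lifted clear of the mat (underside 50 mm above the table) (height (world z) of logger above 0.05 m), for 0.1 s.
2. the logger sits home on the saddles with both clips closed over it (x of logger in the frame of seat between -0.004 and 0.004 m and y of logger in the frame of seat between -0.003 and 0.003 m and z of logger in the frame of seat between -0.002 and 0.002 m and angle between the x axis of logger and the x axis of seat, either way round below 0.06 rad and angle between the z axis of logger and the z axis of seat, either way round below 0.06 rad and x of logger_orange_tip in the frame of seat above 0.04 m and value of joint each of clip_orange, clip_black below 0.14 rad), for 0.2 s.
At the end, for the whole second after the job is handed in: The logger rests on the cradle's seat (within 4 mm along, 3 mm across, 2 mm in height, 0.06 rad), orange nose at the orange stripe, both clips closed over it (below 0.14 rad), at rest, the cradle back up (below 4 mm) (all of step 2 and linear speed of logger below 0.02 m/s and value of joint cradle below 0.004 m); the robot touches nothing.
It fails at once if the cradle is driven down near its stops (more than 24 mm) (value of joint cradle above 0.024 m).
It fails at once if the logger, already home, is still being pressed down (cradle more than 18 mm down) (x of logger in the frame of seat between -0.004 and 0.004 m and y of logger in the frame of seat between -0.003 and 0.003 m and z of logger in the frame of seat between -0.002 and 0.002 m and angle between the x axis of logger and the x axis of seat, either way round below 0.06 rad and angle between the z axis of logger and the z axis of seat, either way round below 0.06 rad and x of logger_orange_tip in the frame of seat above 0.04 m and value of joint each of clip_orange, clip_black below 0.14 rad and value of joint cradle above 0.018 m).
It fails at once if the jar is moved by more than 20 mm (distance of jar from where it was at the start of the episode above 0.02 m).
It fails at once if the sample bottle is moved by more than 20 mm (distance of bottle from where it was at the start of the episode above 0.02 m).
It fails at once if the screw cap is moved by more than 20 mm (distance of cap from where it was at the start of the episode above 0.02 m).
It also fails if it takes over 61 s, if anything falls off the work surface, if the arm or the gripper's body presses on something with over 40 N, if the wrist force passes 120 N, or if a joint passes its speed limit or range.

## Working session

There is one attempt and no reset: what is moved stays moved. The work goes in short steps, Python scripts to look and compute and a tool call to move; the robot and the scene stay as the last step left them, time stands still between calls to the robot, and variables do not carry over. Pictures are saved under pics/ and viewed, at most 10 in all, crops included, and the job is handed in when it is done.

Besides the shell and the picture viewer there is one more tool, called after "Request:" as a command line: name --argument value ..., lists and objects as JSON in quotes. jog_arm: Moves the arm, as the interface text tells. Shift numbers are shares of 25 mm and turn numbers shares of 360 degrees, none past 1 either way. Its arguments: {"type":"object","properties":{"moves":{"type":"array","items":{"type":"array","items":{"type":"array","items":{"type":"number","minimum":-1,"maximum":1}}}},"newtons":{"type":"number"}},"required":["moves"]}

```bash
mkdir -p pics
python3 - <<'E'
from station import ctrl
import cv2
for c in("scene","top"):
    im=ctrl.grab_frame(c); cv2.imwrite(f"pics/{c}0.png",im)
    k=ctrl.calibration(c); print(c,k)
    for n in("logger","dock","mat","jar","bottle","cap","seat","logger_orange_tip"):
        r=ctrl.search_frame(n,c); print(n,[(round(d["p"],2),[round(float(v),3) for v in d["point"]]) for d in r[:4]])
s=ctrl.observe(); print(s)
E
```

```text
scene {'fov_y': 45.784407263054355, 'cx': 323.68891435821826, 'cy': 207.78393814468166, 'xyz': array([ 1.17017793, -0.50897294,  1.06942673]), 'orientation': array([0.308962  , 0.12732227, 0.37090742, 0.86646362])}
logger [(0.91, [0.592, 0.358, 0.029]), (0.88, [0.601, 0.199, 0.029]), (0.67, [0.801, 0.222, 0.025]), (0.64, [0.411, 0.226, 0.026])]
dock [(0.73, [0.508, -0.006, 0.046]), (0.71, [0.562, -0.238, 0.059])]
mat [(0.64, [0.591, 0.182, 0.004])]
jar [(0.73, [0.508, -0.011, 0.046])]
bottle [(0.91, [0.747, -0.003, 0.095])]
cap [(0.63, [0.759, -0.131, 0.018]), (0.16, [0.559, -0.238, 0.064])]
seat [(0.68, [0.535, -0.231, 0.065])]
logger_orange_tip [(0.88, [0.59, 0.357, 0.031]), (0.67, [0.798, 0.221, 0.022]), (0.65, [0.406, 0.226, 0.026]), (0.65, [0.761, 0.374, 0.028])]
top {'fov_y': 44.3352193576677, 'cx': 319.2014274467643, 'cy': 199.79476287922367, 'xyz': array([0.3285174 , 0.06730328, 1.3955103 ]), 'orientation': array([-0.07074692,  0.07043533,  0.71361907, -0.69338414])}
logger [(0.81, [0.757, 0.379, 0.026]), (0.78, [0.584, 0.359, 0.027]), (0.77, [0.403, 0.23, 0.026]), (0.71, [0.
[... 401 characters left out ...]
243,  0.33221114, -0.06465064,  1.46009877,  0.02161685,
        1.3498867 , -0.08849691]), 'dq': array([-1.01816688e-03,  1.96919119e-03, -6.42809771e-04,  1.55030398e-03,
       -5.45245081e-05,  5.01538748e-05,  1.93389647e-05]), 'effort': array([ 1.57001548e-03, -6.23040962e+01,  2.57655478e-02, -3.90122330e+01,
       -6.10549701e-02,  3.15407384e-02,  1.96955557e-05]), 'eef_pos': array([0.19769867, 0.59293784, 0.22256903]), 'tool_rot': array([1.60226663e-01, 9.87080247e-01, 4.42041020e-05, 1.33485217e-05]), 'ft_force': array([ 0.16137613, -0.06365515, -0.26061486]), 'wrist_torque': array([ 0.00995862,  0.03533425, -0.0109895 ]), 'finger_force': 0.0, 'gripper_width': 1.0015471202005606}
```

View pics/scene0.png

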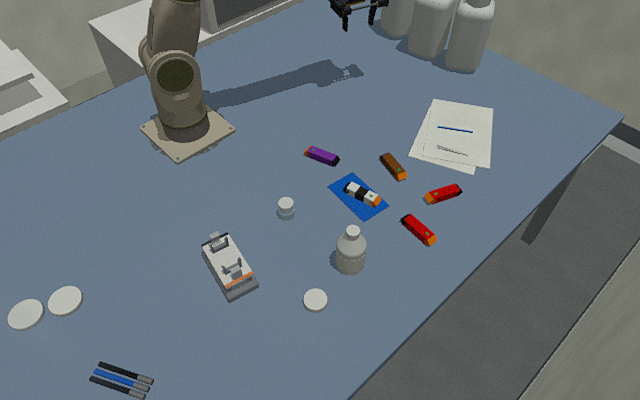

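View pics/top0.png

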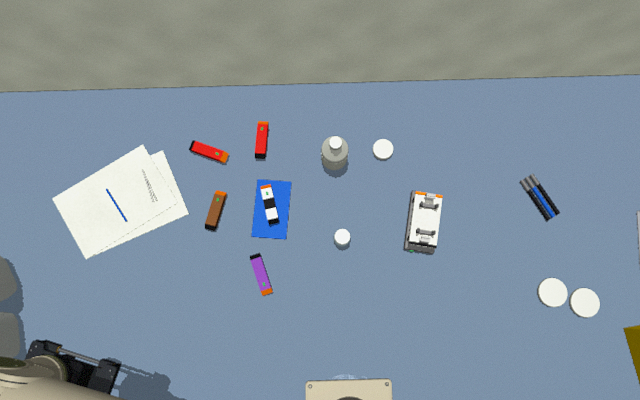

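White logger: scene (362,194), top (269,204) on the blue mat, orange end at top (265,188). It could be mistaken for the purple one at top (261,274), the brown (215,210), or the reds (209,152) and (261,140). The dock is at top (424,221), striped end at top (428,194). Next I check this in a close crop and measure.

```bash
cat > h.py <<'E'
import numpy as np, cv2
from scipy.spatial.transform import Rotation as R
from station import ctrl
def cam(c):
    k=ctrl.calibration(c); return k,R.from_quat(k["orientation"]),200/np.tan(np.radians(k["fov_y"]/2))
def ray(c,u,v,z):
    k,r,f=cam(c); d=r.apply([(u-k["cx"])/f,-(v-k["cy"])/f,-1]); return k["xyz"]+d*(z-k["xyz"][2])/d[2]
def proj(c,P):
    k,r,f=cam(c); q=r.inv().apply(np.atleast_2d(P)-k["xyz"]); return np.c_[k["cx"]+f*q[:,0]/-q[:,2],k["cy"]-f*q[:,1]/-q[:,2]]
E
python3 - <<'E'
from h import *
t=cv2.imread("pics/top0.png"); s=cv2.imread("pics/scene0.png")
cr=[cv2.resize(x,(400,300),interpolation=cv2.INTER_CUBIC) for x in (t[174:249,222:322],t[184:259,374:474],s[164:239,312:412],s[224:299,180:280])]
cv2.imwrite("pics/crop.png",np.vstack([np.hstack(cr[:2]),np.hstack(cr[2:])]))
for c in("top","scene"):
    ctrl.grab_frame(c)
    for n,near in(("logger",[.6,.2,.03]),("dock",[.53,-.22,.06])):
        for d in ctrl.masks_of(n,c):
            m=d["region"].astype(np.uint8); v,u=np.nonzero(m); ce=[u.mean(),v.mean()]
            if np.hypot(*(proj(c,near)[0]-ce))<20: print(c,n,d["p"],ce,cv2.minAreaRect(np.c_[u,v].astype(np.float32)),ray(c,*ce,.026))
# check: bottle etc; robot base bolt plate
print(proj("top",[[.591,.2,.029],[.532,-.225,.06],[.75,-.13,.018]]),proj("scene",[[.6,.2,.029],[.532,-.225,.06],[.755,-.13,.018]]))
E
```

```text
top logger 0.56 [np.float64(269.0109649122807), np.float64(202.78728070175438)] ((268.98077392578125, 203.40383911132812), (40.007694244384766, 12.355316162109375), 78.69007110595703) [0.60157642 0.20685905 0.026     ]
top dock 0.62 [np.float64(422.5600624024961), np.float64(221.8445137805512)] ((422.7012634277344, 221.9772491455078), (32.922584533691406, 60.526432037353516), 8.297144889831543) [ 0.5342302  -0.22551954  0.026     ]
scene logger 0.69 [np.float64(361.70212765957444), np.float64(193.74081237911025)] ((361.70001220703125, 193.6000213623047), (38.460365295410156, 14.758047103881836), 26.56505012512207) [0.60391425 0.20017715 0.026     ]
scene dock 0.88 [np.float64(227.86436285097193), np.float64(265.8159827213823)] ((227.249755859375, 263.94525146484375), (70.09052276611328, 36.26839065551758), 60.70863342285156) [ 0.53501195 -0.22897626  0.026     ]
[[271.35165619 206.17499631]
 [424.93874337 220.74013819]
 [384.15420419 150.1991195 ]] [[360.75270265 192.35749726]
 [226.4232714  256.95393661]
 [314.35240195 299.11883321]]
```

View pics/crop.png

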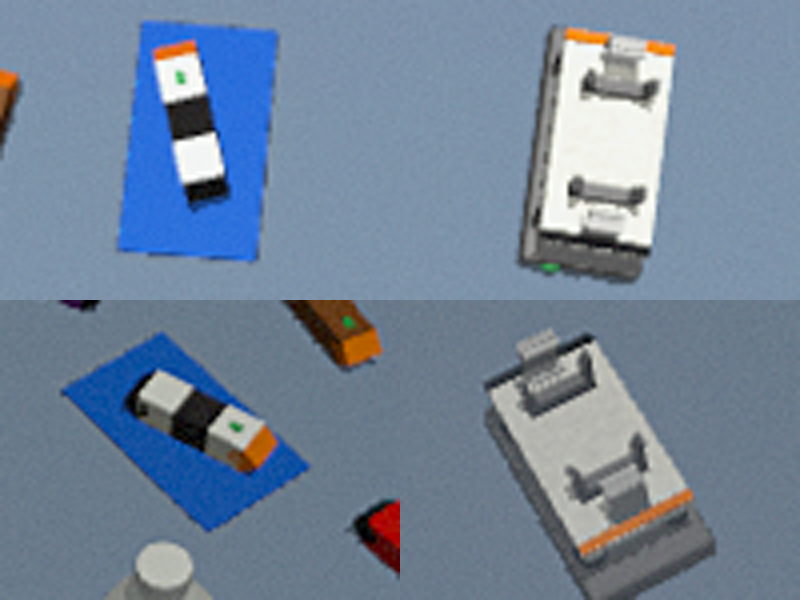

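Crop confirms it: the white logger with black band, orange nose towards larger x (top crop (175,50)). The dock's orange stripe is also at larger x (top crop (620,38)). Now I fit poses with model points in both cameras.

```bash
cat > fit.py <<'E'
from h import *
from scipy.optimize import least_squares
off={"topL":("top",222,174,0,0),"topD":("top",374,184,400,0),"scL":("scene",312,164,0,300),"scD":("scene",180,224,400,300)}
def px(k,x,y):
    c,u,v,a,b=off[k]; return c,np.array([u+(x-a+.5)/4-.5,v+(y-b+.5)/4-.5])
def fit(obs,x0,name):
    def res(p,full=False):
        c,s=np.cos(p[2]),np.sin(p[2]); out=[]
        for k,x,y,m in obs:
            cm,q=px(k,x,y); P=[p[0]+c*m[0]-s*m[1],p[1]+s*m[0]+c*m[1],m[2]]
            out.append(proj(cm,P)[0]-q)
        return np.array(out) if full else np.ravel(out)
    r=least_squares(res,x0,loss="soft_l1"); print(name,r.x.round(4),np.degrees(r.x[2]).round(2)); print(res(r.x,True).round(1).tolist())
    return r.x
D=[("topD",567,30,(.075,.0375,.06)),("topD",676,43,(.075,-.0375,.06)),("topD",541,236,(-.075,.0375,.06)),("topD",651,250,(-.075,-.0375,.06)),
("scD",580,557,(.075,-.0375,.06)),("scD",693,492,(.075,.0375,.06)),("scD",485,387,(-.075,-.0375,.06)),("scD",596,335,(-.075,.0375,.06))]
L=[("topL",158,59,(.045,.015,.029)),("topL",197,53,(.045,-.015,.029)),("topL",183,186,(-.045,.015,.029)),("topL",223,177,(-.045,-.015,.029)),
("scL",157,370,(-.045,.015,.029)),("scL",137,399,(-.045,-.015,.029)),("scL",262,426,(.045,.015,.029)),("scL",240,460,(.045,-.015,.029))]
if __name__=="__main__":
    for sel in("",  "top","sc"):
        fit([o for o in D if o[0].startswith(sel)],[.53,-.22,0],"dock"+sel); fit([o for o in L if o[0].startswith(sel)],[.6,.2,0],"log"+sel)
E
python3 fit.py
```

```text
dock [ 0.5376 -0.2281 -0.1959] -11.23
[[0.5, -0.9], [0.1, 0.3], [-0.1, 0.6], [-0.2, 1.7], [1.3, 0.4], [0.9, 2.3], [0.0, -0.6], [-1.1, -0.2]]
log [0.5992 0.2047 0.1831] 10.49
[[0.4, 1.0], [0.9, 0.3], [0.1, -0.3], [0.5, -0.3], [0.8, 0.4], [0.1, -0.7], [0.4, -0.0], [0.4, -2.1]]
docktop [ 0.5389 -0.228  -0.1872] -10.73
[[0.2, -1.2], [-0.3, -0.3], [0.1, 0.3], [-0.0, 1.1]]
logtop [0.5996 0.2061 0.1864] 10.68
[[-0.2, 0.9], [0.4, 0.2], [-0.3, -0.4], [0.1, -0.4]]
docksc [ 0.5363 -0.2282 -0.2107] -12.07
[[0.4, 0.2], [0.2, 2.3], [0.0, -1.2], [-1.0, -0.5]]
logsc [0.5997 0.2024 0.1825] 10.46
[[0.3, 0.9], [-0.3, -0.2], [0.0, 0.5], [-0.0, -1.5]]
```

Request:
jog_arm --moves '[[[0,0,-0.0268,0,0,0,1],[0,0,-0.0268,0,0,0,1],[0,0,-0.0267,0,0,0,1],[0,0,0,-0.65,-0.91,0,1],[0,0,0,-0.65,-0.91,0,1],[0,0,0,-0.65,-0.91,0,1],[0,0,0,-0.65,-0.91,0,1],[0,0,0,-0.65,-0.91,0,1],[0,0,0,-0.65,-0.91,0,1],[0,0,0,-0.65,-0.91,0,1]]]'

```text
t: 2.45
eef_pos: [0.3391, 0.4563, 0.2227]
tool_rot: [-0.091, 0.996, 0.0, 0.0]
ft_force: [0.5, -0.4, 1.0]
gripper_width: 1.003
finger_force: 0.0
```

Request:
jog_arm --moves '[[[0,0,0,-0.65,-0.91,0,1],[0,0,0,-0.65,-0.91,0,1],[0,0,0,-0.65,-0.91,0,1],[0,0,0,-0.65,-0.91,0,1],[0,0,0,-0.65,-0.91,0,1],[0,0,0,-0.65,-0.91,0,1],[0,0,0,-0.65,-0.91,0,1],[0,0,0,-0.65,-0.91,0,1],[0,0,0,-0.65,-0.91,0,1],[0,0,0,-0.65,-0.91,0,1]]]'

```text
t: 3.7
eef_pos: [0.5402, 0.2622, 0.2226]
tool_rot: [-0.091, 0.996, 0.0, 0.0]
ft_force: [0.6, 0.7, 0.1]
gripper_width: 1.002
finger_force: 0.0
```

Request:
jog_arm --moves '[[[0,0,0,-0.65,-0.91,0,1],[0,0,0,-0.65,-0.91,0,1],[0,0,0,-0.6,-0.89,0,1],[0,0,0,0,0,0,1],[0,0,0,0,0,0,1]]]'

```text
t: 4.32
eef_pos: [0.5982, 0.2056, 0.2225]
tool_rot: [-0.092, 0.996, 0.0, -0.0]
ft_force: [-0.6, 0.9, -0.1]
gripper_width: 0.996
finger_force: 0.0
```

Request:
jog_arm --moves '[[[0,0,0,-0.04,0,0.95,1],[0,0,0,0,0,0.95,1],[0,0,0,0,0,0.95,1],[0,0,0,0,0,0.95,1],[0,0,0,0,0,0.95,1],[0,0,0,0,0,0.95,1],[0,0,0,0,0,0.95,1],[0,0,0,0,0,0.95,1],[0,0,0,0,0,0.6,1],[0,0,0,0,0,0.35,1]]]'

```text
t: 5.58
eef_pos: [0.5992, 0.2057, 0.0083]
tool_rot: [-0.092, 0.996, 0.0, -0.0]
ft_force: [0.4, -1.2, 1.0]
gripper_width: 0.998
finger_force: 0.0
```

Request:
jog_arm --moves '[[[0,0,0,0,0,0.09,1],[0,0,0,0,0,0,0],[0,0,0,0,0,0,-0.6],[0,0,0,0,0,0,-1],[0,0,0,0,0,0,-1],[0,0,0,0,0,0,-1],[0,0,0,0,0,0,-1],[0,0,0,0,0,0,-1]]]' --newtons 20

```text
t: 6.58
eef_pos: [0.5996, 0.2051, 0.0065]
tool_rot: [-0.091, 0.996, 0.0, -0.0]
ft_force: [-0.1, 0.5, 0.4]
gripper_width: 0.345
finger_force: 19.9
```

Request:
jog_arm --moves '[[[0,0,0,0,0,0,-1],[0,0,0,0,0,0,-1],[0,0,0,0,0,0,-1]]]' --newtons 58

```text
t: 6.95
eef_pos: [0.5996, 0.2051, 0.0065]
tool_rot: [-0.091, 0.996, 0.0, -0.0]
ft_force: [0.9, 0.2, 0.4]
gripper_width: 0.343
finger_force: 57.8
```

Request:
jog_arm --moves '[[[0,0,0,0,0,-0.5,-1],[0,0,0,0,0,-0.95,-1],[0,0,0,0,0,-0.95,-1],[0,0,0,0,0,-0.95,-1],[0,0,0,0,0,-0.95,-1],[0,0,0,0,0,-0.95,-1],[0,0,0,0,0,-0.75,-1],[0,0,0.02,0,0,0,-1],[0,0,0.02,0,0,0,-1],[0,0,0.0203,0,0,0,-1]]]'

```text
t: 8.2
eef_pos: [0.5995, 0.2049, 0.1569]
tool_rot: [0.1, 0.995, 0.0, -0.0]
ft_force: [-0.6, 0.4, -1.2]
gripper_width: 0.34
finger_force: 57.8
```

Request:
jog_arm --moves '[[[0,0,0,-0.05,-0.92,0,-1],[0,0,0,-0.05,-0.92,0,-1],[0,0,0,-0.05,-0.92,0,-1],[0,0,0,-0.05,-0.92,0,-1],[0,0,0,-0.05,-0.92,0,-1],[0,0,0,-0.05,-0.92,0,-1],[0,0,0,-0.05,-0.92,0,-1],[0,0,0,-0.05,-0.92,0,-1],[0,0,0,-0.05,-0.92,0,-1],[0,0,0,-0.05,-0.92,0,-1]]]'

```text
t: 9.45
eef_pos: [0.5667, -0.0245, 0.1566]
tool_rot: [0.098, 0.995, 0.0, 0.0]
ft_force: [0.6, 0.1, -1.0]
gripper_width: 0.338
finger_force: 57.8
```

Request:
jog_arm --moves '[[[0,0,0,-0.05,-0.92,0,-1],[0,0,0,-0.05,-0.92,0,-1],[0,0,0,-0.05,-0.92,0,-1],[0,0,0,-0.05,-0.92,0,-1],[0,0,0,-0.05,-0.92,0,-1],[0,0,0,-0.05,-0.92,0,-1],[0,0,0,-0.05,-0.92,0,-1],[0,0,0,-0.05,-0.92,0,-1],[0,0,0,-0.04,-0.91,0,-1],[0,0,0,0,0,0,-1]]]'

```text
t: 10.7
eef_pos: [0.5364, -0.2305, 0.1566]
tool_rot: [0.1, 0.995, -0.0, -0.0]
ft_force: [0.2, -0.1, -1.9]
gripper_width: 0.342
finger_force: 57.8
```

Run:
```python
from h import *
ctrl.observe()
t=ctrl.grab_frame("top"); s=ctrl.grab_frame("scene"); cv2.imwrite("pics/t1.png",t); cv2.imwrite("pics/s1.png",s)
cr=[cv2.resize(x,(400,400),interpolation=cv2.INTER_CUBIC) for x in (t[164:264,374:474],s[189:289,180:280])]
cv2.imwrite("pics/crop1.png",np.hstack(cr)); o=ctrl.observe(); print(o["t"],o["eef_pos"],o["tool_rot"],o["ft_force"],o["wrist_torque"],o["joint_positions"])
```

```text
10.8 [ 0.53740163 -0.22774812  0.15642005] [ 9.79413461e-02  9.95192154e-01  2.60648293e-04 -3.28528994e-05] [ 0.20109386  0.65845582 -1.38006841] [0.00991173 0.01120471 0.00687468] [-0.07130893  0.3015214   0.47492915  1.68401873 -0.1472217   1.19170268
  1.81455488]
```

View pics/crop1.png

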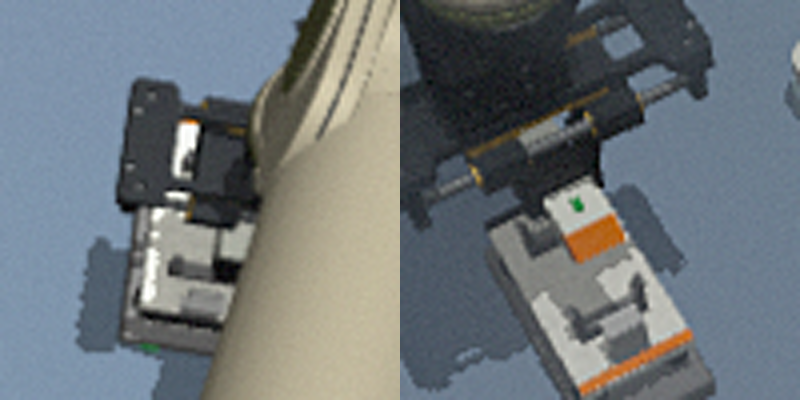

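The crop shows the logger held level above the dock. Its orange nose, at right crop (600,237), points towards the orange stripe (640,360). Now I compare the nose with its predicted position and refine the dock from its stripe and plate edges.

Run:
```python
from fit import *
import fit
off["s1"]=("scene",180,189,400,0)
o=ctrl.observe(); e=o["eef_pos"]; x=R.from_quat(o["tool_rot"]).apply([-1,0,0]); print("hand yaw",np.degrees(np.arctan2(x[1],x[0])))
z=e[2]-.0035
N=[("s1",566,237,(.045,-.015,z+.026)),("s1",618,212,(.045,.015,z+.026)),("s1",577,262,(.058,-.015,z+.013)),("s1",628,239,(.058,.015,z+.013))]
fit.fit(N,[e[0],e[1],-.196],"logger in hand")
# orange pixels: stripe subpixel from start images, grey edges
for c,im in(("top","pics/top0.png"),("scene","pics/scene0.png")):
    I=cv2.imread(im); h=cv2.cvtColor(I,cv2.COLOR_BGR2HSV); m=((h[...,0]>5)&(h[...,0]<22)&(h[...,1]>130)).astype(np.uint8)
    n,l,st,ce=cv2.connectedComponentsWithStats(m)
    for i in range(1,n):
        if st[i,4]>5: print(c,st[i],ce[i].round(2),ray(c,*ce[i],.06).round(4))
    # mean white of plate mask: refine with minAreaRect
    p=proj(c,[.5376,-.2281,.06])[0]; 
    w=((h[...,1]<45)&(h[...,2]>165)|(m>0)).astype(np.uint8); u0,v0=p.astype(int); w2=np.zeros_like(w); w2[v0-40:v0+40,u0-40:u0+40]=w[v0-40:v0+40,u0-40:u0+40]
    n,l,st,ce=cv2.connectedComponentsWithStats(w2); i=1+st[1:,4].argmax(); v,u=np.nonzero(l==i)
    r=cv2.minAreaRect(np.c_[u,v].astype(np.float32)); b=cv2.boxPoints(r); print(c,r,[ray(c,*q,.06).round(4).tolist() for q in b],ray(c,*r[0],.06).round(4))
```

```text
hand yaw -11.241271310819013
logger in hand [ 0.5372 -0.226  -0.2323] -13.31
[[0.1, -0.8], [-0.6, -0.1], [0.5, 0.3], [-0.0, 0.5]]
top [258 121  10   4  31] [262.48 122.35] [0.8305 0.2202 0.06  ]
top [260 127   4   4   8] [261.62 128.5 ] [0.8121 0.2228 0.06  ]
top [220 151   8  12  65] [223.58 156.86] [0.7309 0.3308 0.06  ]
top [261 185  10   4  24] [265.33 186.33] [0.6419 0.2133 0.06  ]
top [206 190  20  37 394] [215.62 208.28] [0.5836 0.3513 0.06  ]
top [415 191  11   4  28] [419.96 192.75] [ 0.611  -0.2168  0.06  ]
top [436 194   7   4  18] [438.78 195.78] [ 0.6009 -0.2684  0.06  ]
top [261 288  11   8  50] [266.32 291.4 ] [0.3533 0.2126 0.06  ]
top ((425.66925048828125, 217.64617919921875), (28.031848907470703, 51.22634506225586), 7.125016689300537) [[0.4766, -0.1764, 0.06], [0.6179, -0.2032, 0.06], [0.6057, -0.2798, 0.06], [0.4649, -0.2515, 0.06]] [ 0.5405 -0.2276  0.06  ]
scene [346   2  11   5  15] [351.13   3.87] [-0.1342  0.9155  0.06  ]
scene [304 146   7  10  21] [306.62 150.71] [0.3887 0.1811 0.06  ]
scene [382 153  25  27 327] [393.64 166.58] [0.6145 0.323  0.06  ]
scene [424 192  13  12  80] [429.44 198.  ] [0.7635 0.3034 0.06  ]
scene [435 192   3   4   6] [436.   193.33] [0.7655 0.3306 0.06  ]
scene [369 196  12  11  63] [375.17 201.38] [0.6673 0.1839 0.06  ]
scene [424 235  13  11  83] [430.42 240.19] [0.8552 0.1909 0.06  ]
scene [225 272  28  15  77] [239.05 278.74] [ 0.6044 -0.2405  0.06  ]
scene ((227.31089782714844, 259.81866455078125), (48.37161636352539, 30.664146423339844), 59.74356460571289) [[0.4633, -0.2518, 0.06], [0.4703, -0.1731, 0.06], [0.6146, -0.2061, 0.06], [0.6046, -0.2792, 0.06]] [ 0.5405 -0.2285  0.06  ]
```

Request:
jog_arm --moves '[[[0,0,0,-0.025,0,0.5,-1],[0,0,0,0,0,0.6,-1],[0,0,0,0,0,0.6,-1],[0,0,0,0,0,0.4,-1],[0,0,0,0,0,0.236,-1],[0,0,0,0,0,0,-1],[0,0,0,0,0,0,-1],[0,0,0,0,0,0,-1]]]' --newtons 60

```text
t: 11.8
eef_pos: [0.5384, -0.2282, 0.0986]
tool_rot: [0.098, 0.995, 0.0, 0.0]
ft_force: [-0.0, -0.1, -0.8]
gripper_width: 0.339
finger_force: 59.8
```

Run:
```python
from h import *
s=ctrl.grab_frame("scene"); cv2.imwrite("pics/s2.png",s)
cv2.imwrite("pics/crop2.png",cv2.resize(s[219:299,180:280],(800,600)[:2] if 0 else (750,600),interpolation=cv2.INTER_CUBIC)); o=ctrl.observe(); print(o["t"],o["eef_pos"],o["ft_force"],o["wrist_torque"])
```

```text
11.85 [ 0.5383643  -0.22812444  0.09851311] [ 0.50502291 -0.44341423 -0.98378264] [ 0.02213462 -0.01966101 -0.0083569 ]
```

View pics/crop2.png

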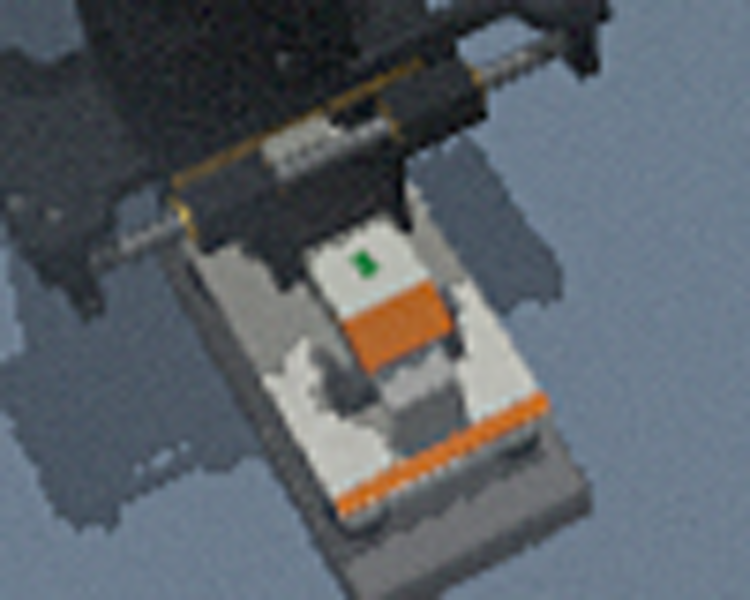

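The logger nose (crop (410,335)) sits between the cheeks at (340,385) and (455,320), over the clip at (415,375). I check the relative offset numerically.

Run:
```python
from h import *
def cp(o,yaw,M): 
    c,s=np.cos(yaw),np.sin(yaw); P=[[o[0]+c*m[0]-s*m[1],o[1]+s*m[0]+c*m[1],m[2]] for m in M]
    return ((proj("scene",P)-[180,219]+.5)*7.5).round(0).tolist()
yw=np.radians(-11.2)
print("stripe outer R/L",cp([.538,-.228],yw,[(.075,-.0375,.06),(.075,.0375,.06)]),"obs (338,515),(548,396)")
print("inner",cp([.538,-.228],yw,[(.070,-.0375,.06),(.070,.0375,.06)]))
z=.095
print("nose",cp([.5384,-.2281],yw,[(.045,-.015,z+.026),(.045,.015,z+.026),(.058,-.015,z+.013),(.058,.015,z+.013)]),"obs (342,322),(432,278),(372,373),(453,325)")
```

```text
stripe outer R/L [[350.0, 524.0], [558.0, 416.0]] obs (338,515),(548,396)
inner [[343.0, 513.0], [551.0, 405.0]]
nose [[345.0, 323.0], [431.0, 280.0], [369.0, 375.0], [455.0, 332.0]] obs (342,322),(432,278),(372,373),(453,325)
```

Run:
```python
from h import *
yw=np.radians(-11.2); o=[.538,-.228]
def W(M):
    c,s=np.cos(yw),np.sin(yw); return [[o[0]+c*m[0]-s*m[1],o[1]+s*m[0]+c*m[1],m[2]] for m in M]
out=[]
for cm,im,u,v in(("top","top0",389,184),("scene","scene0",190,224)):
    I=cv2.imread(f"pics/{im}.png")[v:v+75,u:u+70]; S=8; I=cv2.resize(I,None,fx=S,fy=S,interpolation=cv2.INTER_CUBIC)[:, :400 if 0 else 560]
    def pl(M,col): 
        q=((proj(cm,W(M))-[u,v]+.5)*S).astype(np.int32); cv2.polylines(I,[q],True,col,1)
    pl([(.075,.0375,.06),(.075,-.0375,.06),(-.075,-.0375,.06),(-.075,.0375,.06)],(0,0,255))
    pl([(.085,.0425,.022),(.085,-.0425,.022),(-.085,-.0425,.022),(-.085,.0425,.022)],(0,255,0))
    for s in(1,-1):
        pl([(s*.0555,.012,.091),(s*.0555,-.012,.091)],(255,0,255))
        pl([(s*.032,.017,.072),(s*.032,-.017,.072),(s*.042,-.017,.072),(s*.042,.017,.072)],(255,255,0))
    out.append(cv2.resize(I,(400,428)))
cv2.imwrite("pics/ov.png",np.hstack(out))
```

```text
(no output)
```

View pics/ov.png

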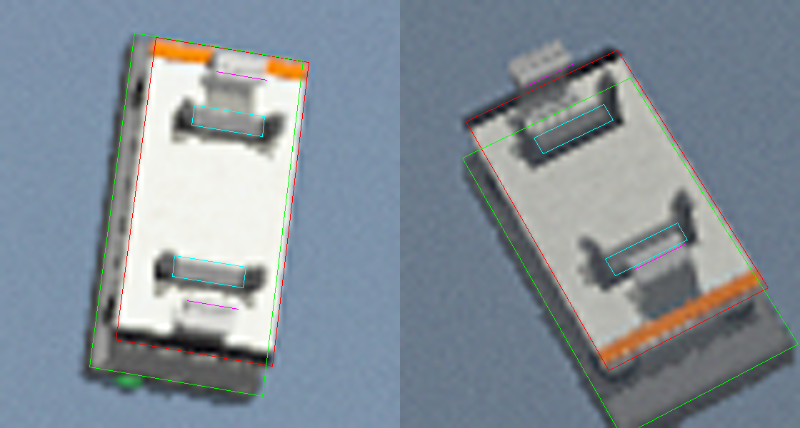

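The overlay shows a good lateral match in top (saddles centred at (228,120) and (209,272)). Scene puts the plate about 2 mm further back, so I shift x by −1.6 mm and descend slowly.

Request:
jog_arm --moves '[[[0,0,0,0.063,-0.012,0.04,-1],[0,0,0,0,0,0.04,-1],[0,0,0,0,0,0.04,-1],[0,0,0,0,0,0.04,-1],[0,0,0,0,0,0.04,-1],[0,0,0,0,0,0.04,-1],[0,0,0,0,0,0.04,-1],[0,0,0,0,0,0.04,-1]]]'

```text
t: 12.85
eef_pos: [0.5365, -0.2281, 0.0901]
tool_rot: [0.098, 0.995, 0.0, 0.0]
ft_force: [-0.3, 0.5, -1.4]
gripper_width: 0.34
finger_force: 59.8
```

Request:
jog_arm --moves '[[[0,0,0,0,0,0.04,-1],[0,0,0,0,0,0.04,-1],[0,0,0,0,0,0.04,-1],[0,0,0,0,0,0.04,-1]]]'

```text
t: 13.35
eef_pos: [0.5366, -0.2281, 0.0863]
tool_rot: [0.098, 0.995, 0.0, 0.0]
ft_force: [-2.7, 0.2, 3.1]
gripper_width: 0.342
finger_force: 59.8
```

Run:
```python
from station import ctrl
o=ctrl.observe(); print(o["t"],o["eef_pos"].round(4),o["tool_rot"].round(4),o["ft_force"].round(2),o["wrist_torque"].round(3))
```

```text
13.35 [ 0.5366 -0.2281  0.0863] [9.790e-02 9.952e-01 1.000e-04 1.000e-04] [-2.73  0.23  3.12] [ 0.082  0.242 -0.011]
```

Orange clip leads (Fx −2.7), so I shift back 1.5 mm.

Request:
jog_arm --moves '[[[0,0,0,0.03,0,0,-1],[0,0,0,0.03,0,0,-1],[0,0,0,0,0,0,-1]]]'

```text
t: 13.72
eef_pos: [0.5355, -0.2278, 0.0864]
tool_rot: [0.098, 0.995, -0.0, 0.001]
ft_force: [1.2, -0.5, 1.3]
gripper_width: 0.34
finger_force: 59.8
```

Request:
jog_arm --moves '[[[0,0,0,0,0,0.04,-1],[0,0,0,0,0,0.04,-1],[0,0,0,0,0,0.04,-1]]]'

```text
t: 14.1
eef_pos: [0.5353, -0.2278, 0.0833]
tool_rot: [0.098, 0.995, -0.0, 0.0]
ft_force: [2.2, -0.2, 4.5]
gripper_width: 0.341
finger_force: 59.8
```

Request:
jog_arm --moves '[[[0,0,0,-0.025,0,0.02,-1],[0,0,0,0,0,0.03,-1],[0,0,0,0,0,0.03,-1]]]'

```text
t: 14.48
eef_pos: [0.5355, -0.2279, 0.0811]
tool_rot: [0.098, 0.995, 0.0, -0.0]
ft_force: [0.3, 0.2, 6.0]
gripper_width: 0.337
finger_force: 59.8
```

Request:
jog_arm --moves '[[[0,0,0,0,0,0.03,-1],[0,0,0,0,0,0.03,-1],[0,0,0,0,0,0.03,-1]]]'

```text
t: 14.85
eef_pos: [0.5357, -0.2279, 0.0791]
tool_rot: [0.098, 0.995, 0.0, 0.0]
ft_force: [0.5, 0.1, 7.0]
gripper_width: 0.339
finger_force: 59.8
```

Request:
jog_arm --moves '[[[0,0,0,0,0,0.03,-1],[0,0,0,0,0,0.03,-1],[0,0,0,0,0,0.03,-1]]]'

```text
t: 15.22
eef_pos: [0.5359, -0.2279, 0.0771]
tool_rot: [0.098, 0.995, 0.0, 0.0]
ft_force: [0.7, 0.7, 9.2]
gripper_width: 0.337
finger_force: 59.8
```

Request:
jog_arm --moves '[[[0,0,0,0,0,0.03,-1],[0,0,0,0,0,0.03,-1],[0,0,0,0,0,0.03,-1]]]'

```text
t: 15.6
eef_pos: [0.5362, -0.228, 0.0751]
tool_rot: [0.098, 0.995, 0.0, 0.001]
ft_force: [0.3, 0.9, 10.0]
gripper_width: 0.344
finger_force: 59.8
```

Request:
jog_arm --moves '[[[0,0,0,0,0,0.03,-1],[0,0,0,0,0,0.03,-1]]]'

```text
t: 15.85
eef_pos: [0.5363, -0.2281, 0.0737]
tool_rot: [0.098, 0.995, 0.0, 0.001]
ft_force: [1.1, 0.7, 10.2]
gripper_width: 0.342
finger_force: 59.8
```

Request:
jog_arm --moves '[[[0,0,0,0,0,0.03,-1],[0,0,0,0,0,0.03,-1]]]'

```text
t: 16.1
eef_pos: [0.5363, -0.2282, 0.0723]
tool_rot: [0.098, 0.995, -0.0, 0.001]
ft_force: [-0.8, -0.4, 11.1]
gripper_width: 0.34
finger_force: 59.8
```

Request:
jog_arm --moves '[[[0,0,0,0,0,0.03,-1],[0,0,0,0,0,0.03,-1]]]'

```text
t: 16.35
eef_pos: [0.5364, -0.2283, 0.0709]
tool_rot: [0.098, 0.995, -0.0, 0.001]
ft_force: [-0.1, -0.4, 11.2]
gripper_width: 0.338
finger_force: 59.8
```

Request:
jog_arm --moves '[[[0,0,0,0,0,0.03,-1]]]'

```text
t: 16.48
eef_pos: [0.5364, -0.2283, 0.0702]
tool_rot: [0.098, 0.995, -0.0, 0.001]
ft_force: [0.9, 0.6, 13.2]
gripper_width: 0.344
finger_force: 59.8
```

Request:
jog_arm --moves '[[[0,0,0,0,0,0.03,-1]]]'

```text
t: 16.6
eef_pos: [0.5365, -0.2283, 0.0695]
tool_rot: [0.098, 0.995, -0.0, 0.001]
ft_force: [0.1, -0.5, 12.3]
gripper_width: 0.339
finger_force: 59.8
```

Request:
jog_arm --moves '[[[0,0,0,0,0,0.03,-1]]]'

```text
t: 16.73
eef_pos: [0.5365, -0.2283, 0.0688]
tool_rot: [0.098, 0.995, -0.0, 0.001]
ft_force: [0.6, 0.3, 13.1]
gripper_width: 0.34
finger_force: 59.8
```

Request:
jog_arm --moves '[[[0,0,0,0,0,0.03,-1]]]'

```text
t: 16.85
eef_pos: [0.5366, -0.2283, 0.0681]
tool_rot: [0.098, 0.995, -0.0, 0.001]
ft_force: [0.1, -0.6, 11.9]
gripper_width: 0.337
finger_force: 59.8
```

Request:
jog_arm --moves '[[[0,0,0,0,0,0.03,-1]]]'

```text
t: 16.98
eef_pos: [0.5365, -0.2283, 0.0673]
tool_rot: [0.098, 0.995, -0.0, 0.001]
ft_force: [-0.6, -0.3, 13.1]
gripper_width: 0.342
finger_force: 59.8
```

Request:
jog_arm --moves '[[[0,0,0,0,0,0.03,-1]]]'

```text
t: 17.1
eef_pos: [0.5358, -0.228, 0.0655]
tool_rot: [0.098, 0.995, 0.0, 0.0]
ft_force: [1.3, 0.1, 1.4]
gripper_width: 0.338
finger_force: 59.8
```

Request:
jog_arm --moves '[[[0,0,0,0,0,0.03,-1]]]'

```text
t: 17.23
eef_pos: [0.5358, -0.228, 0.0649]
tool_rot: [0.098, 0.995, 0.0, 0.0]
ft_force: [-0.4, 0.9, 9.2]
gripper_width: 0.339
finger_force: 59.8
```

Snap felt: force fell from 13 to 1.4 N. I ease up to the unloaded height, then release.

Request:
jog_arm --moves '[[[0,0,0,0,0,-0.05,-1],[0,0,0,0,0,-0.06,-1],[0,0,0,0,0,-0.06,-1],[0,0,0,0,0,-0.06,-1],[0,0,0,0,0,-0.06,-1],[0,0,0,0,0,-0.06,-1],[0,0,0,0,0,-0.04,-1],[0,0,0,0,0,0,-1],[0,0,0,0,0,0,-1]]]'

```text
t: 18.35
eef_pos: [0.5358, -0.2279, 0.0744]
tool_rot: [0.098, 0.995, -0.0, 0.0]
ft_force: [4.6, -2.4, 1.1]
gripper_width: 0.345
finger_force: 59.8
```

Request:
jog_arm --moves '[[[0,0,0,0,0,0,0.2],[0,0,0,0,0,0,0.2],[0,0,0,0,0,0,0.2],[0,0,0,0,0,0,0.2]]]' --newtons 10

```text
t: 18.85
eef_pos: [0.5354, -0.2277, 0.0742]
tool_rot: [0.098, 0.995, 0.0, -0.0]
ft_force: [0.3, -0.3, 0.2]
gripper_width: 0.589
finger_force: 0.0
```

Request:
jog_arm --moves '[[[0,0,0,0,0,-0.2,0.2],[0,0,0,0,0,-0.5,0.2],[0,0,0,0,0,-0.9,0.2],[0,0,0,0,0,-0.9,0.2],[0,0,0,0,0,-0.9,0.2],[0,0,0,0,0,-0.9,0.2],[0,0,0,0.9,0.4,-0.9,0.2],[0,0,0,0.9,0.4,-0.9,0.2],[0,0,0,0.9,0.4,0,0.2],[0,0,0,0.9,0.4,0,0.2]]]'

```text
t: 20.1
eef_pos: [0.4547, -0.1709, 0.2281]
tool_rot: [0.098, 0.995, 0.0, 0.001]
ft_force: [-0.0, 0.8, 0.3]
gripper_width: 0.6
finger_force: 0.0
```

Request:
jog_arm --moves '[[[0,0,0,0.9,0,0,0.2],[0,0,0,0,0,0,0.2],[0,0,0,0,0,0,0.2]]]'

```text
t: 20.48
eef_pos: [0.4337, -0.1669, 0.2276]
tool_rot: [0.098, 0.995, 0.0, 0.001]
ft_force: [0.1, -0.0, 0.1]
gripper_width: 0.601
finger_force: 0.0
```

Run:
```python
from h import *
s=ctrl.grab_frame("scene"); t=ctrl.grab_frame("top")
cv2.imwrite("pics/fin.png",np.hstack([cv2.resize(s[219:299,190:270],(400,400),interpolation=cv2.INTER_CUBIC),cv2.resize(t[174:254,384:464],(400,400),interpolation=cv2.INTER_CUBIC)])); print(ctrl.observe()["ft_force"],ctrl.observe()["t"])
```

```text
[-0.1688625   1.02569068 -0.50728584] 20.575
```

View pics/fin.png

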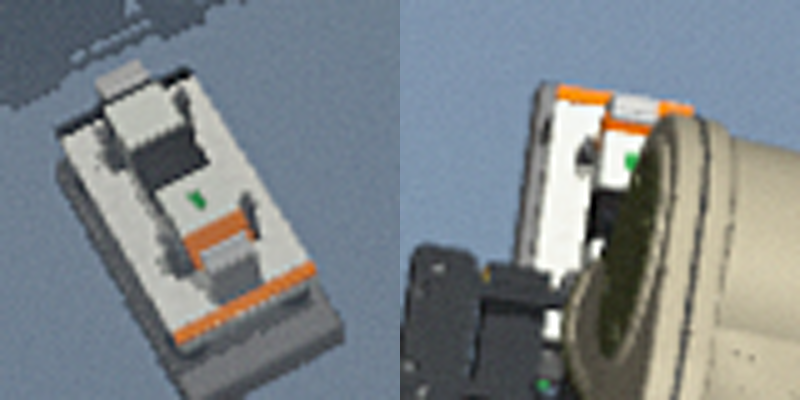

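The picture shows the logger seated between the cheeks. The orange clip is closed over the orange nose (left crop (225,245)) at the orange stripe, the black end is under its clip (125,80), and the cradle is up.

```bash
python3 -c "
from station import ctrl
print(ctrl.hand_in())"
```

```text
the job is handed in; nothing more can be done
None
```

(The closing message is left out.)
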